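# Empty a pail of milling balls into the drying tray

### The arm

A 6-joint arm with a two-finger parallel gripper is mounted at the origin on a cart in front of the work surface, level with it; the furniture and walls round the work are solid. World frame = base frame: x ahead of the robot, y to its left, z up, the work surface at z = 0. Lengths are in m, angles in degrees, forces in N, time in s.
With the tool pointing down it reaches from about 0.3 to 0.75 m from the base axis. Payload 8.5 kg.
Tool frame: the origin (TCP) lies midway between the tips of the shut fingers; the grasp point (between the pads) lies 19 mm behind it; z points along the fingers, y is the direction in which the jaws open and shut (so a half turn about z gives the same grasp; the last joint's range is limited). The gripper opens to 85 mm and grips with 20 to 120 N. Pads are 22 mm wide; open, the fingers measure 114 mm over their backs; the gripper's body (76 mm by 85 mm) begins 54 mm behind the grasp point. The pads swing forward as they close: fully open they stand 13 mm farther back than shut.
Start: joints at [62.378, 21.807, 74.336, -0, 83.858, -12.336], TCP at [0.145, 0.531, 0.231] pointing down, gripper open.
Joint ranges: [-178.18, 178.18], [-50.72, 133.34], [12.68, 142.11], [-81.47, 261.47], [9.98, 163.14], [-165.26, 165.26]. Speed limits (degrees/s): [136.94, 136.94, 180, 180, 180, 180].

### API

Orientations are given as a 3x3 rotation matrix whose columns are the frame's x, y, z axes.
In Python, from rig import env, viewer, ticket gives the robot as it stands. The module is installed in compiled form; this text tells all that it offers.
- The arm moves only by the shell command python3 -m pendant 'ROWS' [FORCE]. ROWS is JSON, a list of rows, each a list of 3 entries, a list of its own where there are three numbers: the shift along the world's x, y, z in mm, then the turn about the world's z in rad, then the opening, from -1 (shut) to 1 (fully open). A call has 1 to 12 rows; each row shifts and turns the pose as measured when the row begins; what a row does not reach is not made up. A row lasts 1/8 s, in which the tool goes at most 62.5 mm and 10.7 degrees, less where a joint would pass 70% of its speed; a pose out of reach is approached as far as the arm can. A call with a gripper value outside its range is refused whole. The fingers move at their own pace and stop on an object; FORCE is the grip in N (left out, the last holds). Time passes only in rows, so rows that do not move let the fingers close. It gives the time, the measured TCP pose, the force and the opening at its end, in the units of the state.
- env.observe(): the state, without advancing time (a new reading comes with each control period).
- viewer.get_image(name): name is "scene" or "top" or "wrist"; returns (picture, depth): 384x512x3 uint8, red, green, blue; 384x512 float32, m along the optical axis (not along the pixel's ray), 0 where there is no reading.
- viewer.camera_params(name): a dict with "fx", "fy", "cx", "cy" (pixels), "D" ([k1, k2, p1, p2, k3] as OpenCV has them; the pictures are not rectified), "rvec" (rotation vector, rad) and "tvec" (3), from world to camera coordinates, as OpenCV has them; the wrist camera has in their place "T_tool_cam" (4x4, takes a point from camera to tool coordinates, whose origin is the TCP and whose axes are the flange's). Camera axes: x right, y down, z forward; pixel columns grow to the right and rows downward; lengths in m; the calibration is good to about 2 mm. A picture is of the moment at which its call begins: read the wrist's pose just before it. camera_params takes no time and is no camera call.
- ticket.close_job(): hands the job in, once; it reports no verdict.
The state is a dict: "time_s": time; "q": joint angles; "qvel": joint speeds; "joint_efforts": joint torques, N m; "position": TCP position; "tool_rot": TCP orientation; "ft_force": force on the tool from outside, world axes, zero at the start; "wrist_torque": the same for the moment, N m; "grip_width": finger opening in m.
Only numpy, scipy, OpenCV 4.12 (cv2) and the standard library are available. Lean on these libraries where they do the work, as an engineer would, in place of code of your own. Each camera call takes 0.05 s, during which the arm holds its last target. There are 200 camera calls.

### The job

Lift the small white pail of ceramic milling balls out of the grey tub by its wire bail, keeping it level, and stand it on the open worktop. Let go of the bail, take the pail by the orange lug on its bottom rim and tip it right over on its side, held low above the blue tray, so that all four balls land in the tray; then stand the empty pail upright on the bare worktop again and let go. Do not shift the amber bottle or the timer.

Things in the scene. Friction and masses are not known exactly. Their poses are not given: they have to be found in the camera images.
- pail: white plastic pail, open at the top, flared: outside radius 30 mm at the bottom and 46 mm at the rim, 70 mm high, wall 3 mm, base 4 mm; about 0.22 kg, loose. Origin at the centre of its underside, z up along the pail; the orange lug points to its -x, so its +x is the side over which it is tipped; the bail pivots lie at +y and -y (50 mm from the axis, 60 mm up).
- pail_mouth (a point): centre of the pail's mouth, 70 mm above its underside.
- bail: steel wire bail (4 mm wire) of the pail, with a black grip tube; origin midway between its pivots, 60 mm above the pail's underside, z towards the grip tube. It starts upright or leaning up to 30 degrees towards the pail +x side. Its pivots, along the pail's y, are slightly stiff: it stays about where it is left; it can fold only towards the pail's +x side, away from the lug.
- bail_grip (a point): centre of the bail's black grip tube, 14 mm in diameter and 48 mm long, lying along the pail's y; 55 mm above the pivots, so 115 mm above the pail's underside while the bail is upright.
- tip_lug: orange flat lug fixed to the pail's bottom rim, standing out to the pail's -x; an upright plate 12 mm thick (along the pail's y), 30 mm high (6 to 36 mm above the pail's underside), its outer end 68 mm from the pail's axis. Its origin is the pail's origin, axes those of the pail.
- lug_grip (a point): point in the middle of the lug at which to pinch it across its 12 mm thickness: 54 mm from the pail's axis, 22 mm above its underside. The flared rim overhangs near it, so a gripper must come in leaning away from the pail (about 40 degrees).
- tub: grey open drain tub, 150 x 120 mm outside, 50 mm high, wall 5 mm, inner floor at 8 mm, fixed; origin at the centre of its underside. The pail starts in it, the lug below the tub's rim.
- tray: blue open tray with a grey mat, 160 x 160 mm outside, 30 mm high (33 mm with its beaded rim), wall 4 mm, inner floor at 8 mm, fixed; origin at the centre of its underside, x and y square to its walls; its +y side faces roughly to the left, where the worktop is open.
- ball_1_center (a point): centre of a white ceramic ball, 20 mm in diameter, 25 g; starts on the pail's floor.
- ball_2_center (a point): centre of a white ceramic ball, 20 mm in diameter, 25 g; starts on the pail's floor.
- ball_3_center (a point): centre of a white ceramic ball, 20 mm in diameter, 25 g; starts on the pail's floor.
- ball_4_center (a point): centre of a white ceramic ball, 20 mm in diameter, 25 g; starts on the pail's floor.
- reagent_amber: amber bottle with black cap, 42 mm wide and 81 mm high, loose; origin at the centre of its underside. To be left where it stands.
- timer: dark standing timer, 36 x 58 x 66 mm, loose; origin at the centre of its underside. To be left where it stands.

How it is judged (in metres and radians):
On the way, in this order (a step that is already met when the one before it is completed fails the run):
1. the pail is carried by its bail, level, clear of the tub (contact force between the fingers and bail above 0.5 N and height (world z) of pail above 0.06 m and angle between pail's own z axis and vertical below 0.4 rad), for 0.2 s.
2. the pail stands upright on the worktop, let go (height (world z) of pail below 0.004 m and angle between pail's own z axis and vertical below 0.1 rad and contact force between the fingers and pail below 0.1 N and contact force between the fingers and bail below 0.1 N), for 0.2 s.
3. held by the lug, the pail is tipped by more than 65 degrees over the tray (contact force between the fingers and tip_lug above 0.5 N and angle between pail's own z axis and vertical above 1.13 rad and horizontal distance between pail_mouth and tray below 0.12 m), for 0.2 s.
At the end, for the whole second after the job is handed in: All four balls lie within the tray's walls, and the pail stands upright (within 0.1 rad) at rest on the bare worktop, in neither tub nor tray (underside less than 4 mm above it) (x of ball_1_center in the frame of tray between -0.078 and 0.078 m and y of ball_1_center in the frame of tray between -0.078 and 0.078 m and x of ball_2_center in the frame of tray between -0.078 and 0.078 m and y of ball_2_center in the frame of tray between -0.078 and 0.078 m and x of ball_3_center in the frame of tray between -0.078 and 0.078 m and y of ball_3_center in the frame of tray between -0.078 and 0.078 m and x of ball_4_center in the frame of tray between -0.078 and 0.078 m and y of ball_4_center in the frame of tray between -0.078 and 0.078 m and z of each of ball_1_center, ball_2_center, ball_3_center, ball_4_center in the frame of tray below 0.035 m and height (world z) of pail below 0.004 m and angle between pail's own z axis and vertical below 0.1 rad and linear speed of pail below 0.02 m/s); the robot touches nothing.
It fails at once if the pail is tipped out from too high (mouth more than 0.22 m above the worktop while tipped past 65 degrees) (angle between pail's own z axis and vertical above 1.13 rad and height (world z) of pail_mouth above 0.22 m).
It fails at once if the amber bottle is moved more than 30 mm (distance of reagent_amber from where it was at the start of the episode above 0.03 m).
It fails at once if the timer is moved more than 30 mm (distance of timer from where it was at the start of the episode above 0.03 m).
It also fails if it takes over 72 s, if anything falls off the work surface, if the arm or the gripper's body presses on something with over 40 N, if the wrist force passes 120 N, or if a joint passes its speed limit or range.

## Working session

There is one attempt and no reset: what is moved stays moved. The work goes in short steps, Python scripts to look and compute and a shell command to move; the robot and the scene stay as the last step left them, time stands still between calls to the robot, and variables do not carry over. Pictures are saved under pics/ and viewed, about 8 in all and at most 12, crops included, and the job is handed in when it is done.

```bash
mkdir -p pics; ls; cat > h.py <<'E'
import numpy as np, cv2
from rig import env, viewer, ticket
def P(n):
    c=viewer.camera_params(n); K=np.array([[c['fx'],0,c['cx']],[0,c['fy'],c['cy']],[0,0,1.]]); D=np.array(c['D'],float)
    if 'rvec' in c:
        R=cv2.Rodrigues(np.array(c['rvec'],float))[0]; t=np.array(c['tvec'],float).ravel()
        return K,D,R.T,-R.T@t
    s=env.observe(); T=np.array(c['T_tool_cam']); Rt=np.array(s['tool_rot'])
    return K,D,Rt@T[:3,:3],Rt@T[:3,3]+np.array(s['position'])
def shot(n):
    p=P(n); im,d=viewer.get_image(n); return im,d,p
def ray(p,uv):
    K,D,R,o=p; x=cv2.undistortPoints(np.array(uv,float).reshape(-1,1,2),K,D).reshape(-1,2)
    return np.c_[x,np.ones(len(x))]@R.T,o
def onz(p,uv,z):
    r,o=ray(p,uv); return o+r*((z-o[2])/r[:,2])[:,None]
def cloud(d,p):
    v,u=np.mgrid[:d.shape[0],:d.shape[1]]; r,o=ray(p,np.stack([u.ravel(),v.ravel()],1))
    return (o+r*d.ravel()[:,None]).reshape(d.shape+(3,))
def save(im,f,s=1.0): cv2.imwrite('pics/'+f,cv2.cvtColor(cv2.resize(im,None,fx=s,fy=s),cv2.COLOR_RGB2BGR))
E
python3 - <<'E'
from h import *
s=env.observe(); print(s)
for n in('scene','top'):
    im,d,p=shot(n); save(im,n+'0.png',1.5); np.savez(n+'0.npz',im=im,d=d); print(n,p[3],p[2][:,2])
E
```

```text
pics
{'time_s': 0.0, 'q': array([ 6.23781201e+01,  2.18405966e+01,  7.43855096e+01,  8.13158180e-04,
        8.38596288e+01, -1.23362578e+01]), 'qvel': array([ 0.09553421,  0.05065057, -0.01815644,  0.01499356, -0.05346509,
       -0.02175501]), 'joint_efforts': array([-9.05044617e-04, -4.48461878e+01, -2.31274492e+01, -2.89701247e-04,
        4.80220231e-03, -1.08075906e-06]), 'position': array([0.14485567, 0.53026608, 0.23071103]), 'tool_rot': array([[-9.64623084e-01,  2.63631954e-01, -7.06265035e-04],
       [ 2.63632689e-01,  9.64622239e-01, -1.31926947e-03],
       [ 3.33477372e-04, -1.45879234e-03, -9.99998880e-01]]), 'ft_force': array([-8.59997618e-04, -3.56331703e-02, -1.05164726e+00]), 'wrist_torque': array([ 0.05951185, -0.02866633, -0.01714564]), 'grip_width': 0.08582201521824417}
scene [ 0.20551541 -0.38608575  0.9254747 ] [ 0.38038649  0.49797205 -0.77931377]
top [0.52378314 0.15920392 1.29164005] [ 0.0798347  -0.00960214 -0.99676187]
```

```bash
python3 -m pendant --help 2>&1 | head -20
```

```text
invalid input: not JSON, or not a number
```

View pics/scene0.png

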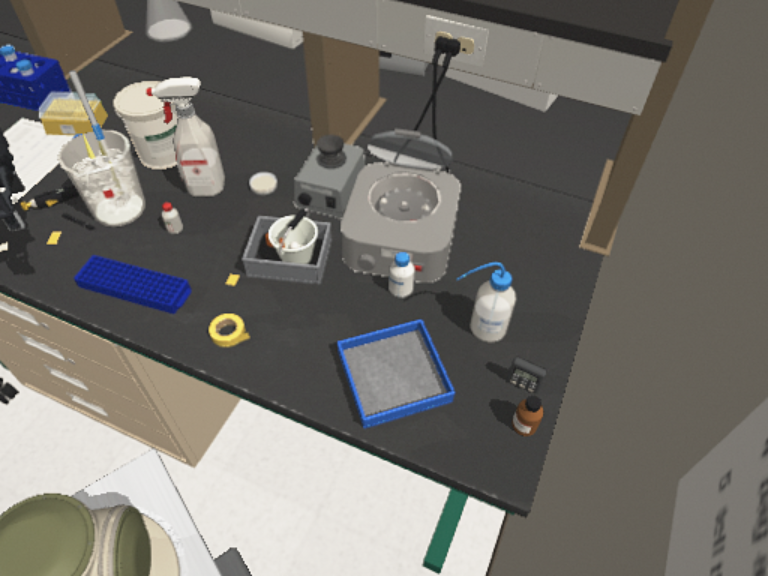

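View pics/top0.png

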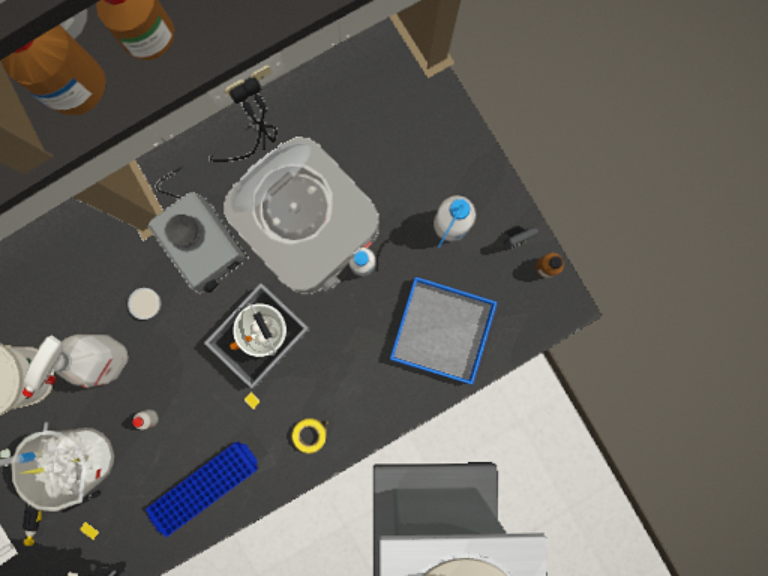

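```bash
python3 -m pendant '[[[0,0,0],[0.1,0,0],1]]'; python3 -m pendant '[[[0,0,0],0,1]]'
```

```text
time_s: 0.22
position: [0.1448, 0.5302, 0.2305]
tool_rot: [[-0.965, 0.264, -0.001], [0.264, 0.965, -0.002], [0.0, -0.002, -1.0]]
ft_force: [0.7, -0.3, 0.0]
grip_width: 0.0856invalid input at $[0][1]: expected a number
```

Top view (x1.5 px): the tub is at (256,335) with the pail inside, the orange lug at (240,342), the black bail grip at (262,325) and the tray at (443,330). The timer is at (515,237), the amber bottle at (550,265) and the tape ring at (309,435). The open worktop lies between tub and tray. The pendant turns only about z.

```bash
python3 - <<'E'
from h import *
for n in('top','scene'):
    z=np.load(n+'0.npz'); im,d=z['im'],z['d']; p=P(n); X=cloud(d,p); hsv=cv2.cvtColor(im,cv2.COLOR_RGB2HSV)
    H,S,V=hsv[...,0].astype(int),hsv[...,1],hsv[...,2]
    ok=d>0
    print('==',n)
    m=(H>105)&(H<125)&(S>150)&(V>80)&ok&(X[...,2]>.02)&(X[...,2]<.05)
    mm=m.astype(np.uint8); k,l,st,_=cv2.connectedComponentsWithStats(mm)
    for i in range(1,k):
        if st[i,4]<80: continue
        ys,xs=np.where(l==i); q=onz(p,np.c_[xs,ys],.033)[:,:2]; r=cv2.minAreaRect((q*1000).astype(np.float32)); print('blue',st[i],r)
    # pail region
    c=onz(p,[[256/1.5,335/1.5]] if n=='top' else [[288/1.5,245/1.5]],.05)[0]; print('tub approx',c)
    near=np.hypot(X[...,0]-c[0],X[...,1]-c[1])<.12
    ys,xs=np.where(near&ok&(X[...,2]>.04)&(X[...,2]<.06)&(S<60)); q=X[ys,xs,:2]; r=cv2.minAreaRect((q*1000).astype(np.float32)); print('tubrim',len(ys),r)
    ys,xs=np.where(near&ok&(X[...,2]>.068)&(X[...,2]<.085)&(V>120)); q=X[ys,xs]; print('pailrim',len(ys)); 
    if len(ys)>10: print(cv2.minEnclosingCircle((q[:,:2]*1000).astype(np.float32)),np.median(q[:,2]))
    ys,xs=np.where(near&(V<75)&ok&(X[...,2]>.1)&(X[...,2]<.14)); q=X[ys,xs]; print('grip',len(ys))
    if len(ys)>4: print(np.median(q,0),cv2.minAreaRect((q[:,:2]*1000).astype(np.float32)), np.c_[xs,ys].mean(0))
    ys,xs=np.where(near&(H<14)&(S>140)&(V>90)&ok); q=X[ys,xs]; print('lug',len(ys),np.median(q,0),np.percentile(q,[5,95],0), np.c_[xs,ys].mean(0))
    tape=onz(p,[[309/1.5,435/1.5]] if n=='top' else [[228/1.5,330/1.5]],.01); print('tape',tape)
E
```

```text
== top
blue [260 185  71  71 453] ((545.0018920898438, 40.46665954589844), (161.78265380859375, 162.09556579589844), 72.52416229248047)
blue [  97  295   74   63 1083] ((250.40548706054688, 492.8944091796875), (66.060791015625, 217.00167846679688), 36.54399871826172)
tub approx [0.53661089 0.38529067 0.05      ]
tubrim 645 ((536.5228271484375, 385.5895690917969), (184.29750061035156, 190.63169860839844), 86.53672790527344)
pailrim 269
((545.4631958007812, 374.94464111328125), 48.55462646484375) 0.07781204510360218
grip 81
[0.55220106 0.36103205 0.12706047] ((552.9517211914062, 361.24859619140625), (46.240623474121094, 12.1846923828125), 27.10515594482422) [174.67901235 216.79012346]
lug 10 [0.51687867 0.42374353 0.03991518] [[0.51262176 0.39878837 0.02594691]
 [0.5336823  0.4357125  0.04378071]] [160. 229.]
tape [[0.34873668 0.29169036 0.01      ]]
== scene
blue [  0  51  45  19 257] ((271.56292724609375, 1223.906982421875), (110.8440933227539, 163.4873809814453), 73.2225112915039)
blue [ 50 170  75  35 986] ((246.84722900390625, 480.39471435546875), (67.27770233154297, 215.6073455810547), 36.48189926147461)
blue [225 213  78  69 638] ((541.0571899414062, 31.887985229492188), (165.83160400390625, 161.74505615234375), 72.46864318847656)
tub approx [0.53138075 0.36894639 0.05      ]
tubrim 634 ((553.80712890625, 366.1435241699219), (125.9387435913086, 203.02903747558594), 47.13115310668945)
pailrim 198
((543.7703247070312, 371.4049987792969), 50.046546936035156) 0.07513989116852726
grip 60
[0.55396656 0.35535813 0.12394614] ((551.79296875, 357.0903625488281), (48.7886962890625, 12.311394691467285), 30.957721710205078) [198.01666667 144.96666667]
lug 21 [0.51225987 0.42291065 0.03274217] [[0.50971204 0.39585764 0.01964363]
 [0.53062245 0.42812585 0.04484072]] [179.95238095 159.66666667]
tape [[0.34937073 0.28365026 0.01      ]]
```

```bash
python3 -m pendant '[[[45,-19,0],0.086,1],[[45,-19,0],0.086,1],[[45,-19,0],0.086,1],[[45,-19,0],0.086,1],[[45,-19,0],0.086,1],[[45,-19,0],0.086,1],[[45,-19,0],0.086,1],[[45,-19,0],0.086,1],[[48,-20,0],0.085,1],[[0,0,0],0,1]]' 20
python3 - <<'E'
from h import *
s=env.observe(); im,d,p=shot('wrist'); save(im,'w1.png'); np.savez('w1.npz',im=im,d=d)
X=cloud(d,p); V=im.max(2); ok=d>0
print(s['position'],s['q'],np.degrees(np.arctan2(s['tool_rot'][1,1],s['tool_rot'][0,1])))
m=ok&(V<75)&(X[...,2]>.1)&(X[...,2]<.14)&(np.hypot(X[...,0]-.553,X[...,1]-.358)<.05); q=X[m]; print(len(q))
if len(q): print(np.median(q,0),cv2.minAreaRect((q[:,:2]*1000).astype(np.float32)))
E
```

```text
time_s: 1.48
position: [0.5641, 0.3503, 0.2275]
tool_rot: [[-0.86, -0.51, -0.003], [-0.51, 0.86, -0.005], [0.005, -0.003, -1.0]]
ft_force: [-1.3, 0.1, 0.1]
grip_width: 0.0851
[0.56413548 0.35025339 0.22752246] [ 21.71810939  34.02262062  53.90368246  -0.19196871  92.3222269
 -98.92140404] 120.63251365117523
696
[0.55337155 0.36181767 0.12490593] ((553.416259765625, 361.7644958496094), (46.55906677246094, 11.874136924743652), 28.20444679260254)
```

View pics/w1.png

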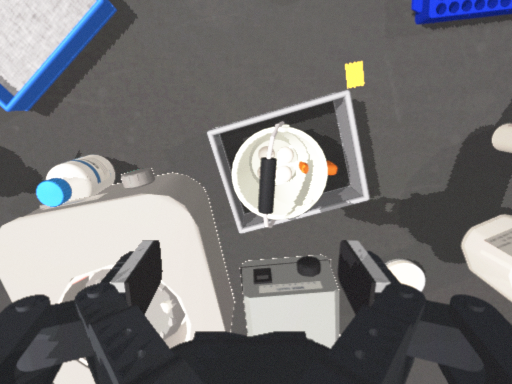

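```bash
python3 - <<'E'
from h import *
z=np.load('w1.npz'); s=env.observe(); X=cloud(z['d'],P('wrist')); t=np.load('top0.npz'); Y=cloud(t['d'],P('top'))
a=np.radians(28.2); R=np.array([[np.cos(a),np.sin(a)],[-np.sin(a),np.cos(a)]])
for n,C,d in(('w',X,z['d']),('t',Y,t['d'])):
    q=C[(d>0)&(C[...,2]>.085)&(C[...,2]<.2)]; u=(q[:,:2]-[.5535,.3605])@R.T
    for tag,h in(('>.085',.085),('>.15',.15)):
        k=(q[:,2]>h)&(np.abs(u[:,0])<.06)&(np.abs(u[:,1])<.08); print(n,tag,k.sum(), u[k].min(0) if k.any() else '', u[k].max(0) if k.any() else '')
# bottle and centrifuge extents near tray-left, in tray frame about planned spots
q=Y[(t['d']>0)&(Y[...,2]>.04)&(Y[...,0]<.7)]; k=(q[:,1]>.12)&(q[:,1]<.29); print('tall between: min x',q[k].min(0), q[k][np.argmin(q[k][:,0])])
E
python3 -m pendant '[[[-5,5,-30],-0.021,1],[[-5.5,5.5,-30],-0.021,1],[[0,0,-30],0,1],[[0,0,-20],0,1],[[0,0,0],0,1]]'
```

```text
w >.085 1622 [-0.0505388  -0.07997013] [0.05997753 0.01429722]
w >.15 0  
t >.085 185 [-0.05007972 -0.07984513] [0.05996926 0.01229215]
t >.15 0  
tall between: min x [0.61917019 0.16869454 0.04050296] [0.61917019 0.28571222 0.09636247]
time_s: 2.15
position: [0.546, 0.3658, 0.1164]
tool_rot: [[-0.88, -0.475, -0.004], [-0.475, 0.88, -0.003], [0.005, -0.001, -1.0]]
ft_force: [0.7, 0.1, -0.3]
grip_width: 0.0853
```

```bash
python3 -m pendant '[[[6,-4,-5],0,1],[[1,-1,-5],0,1],[[0,0,0],0,1]]'
```

```text
time_s: 2.52
position: [0.5535, 0.3614, 0.1085]
tool_rot: [[-0.88, -0.476, -0.0], [-0.476, 0.88, -0.002], [0.001, -0.001, -1.0]]
ft_force: [0.0, -0.0, -0.7]
grip_width: 0.0854
```

```bash
python3 -m pendant '[[[0,0,-6],0,0.2],[[0,0,0],0,-0.5],[[0,0,0],0,-1],[[0,0,0],0,-1],[[0,0,0],0,-1],[[0,0,0],0,-1],[[0,0,0],0,-1],[[0,0,0],0,-1]]' 40
```

```text
time_s: 3.52
position: [0.5538, 0.3614, 0.1029]
tool_rot: [[-0.88, -0.475, 0.001], [-0.475, 0.88, -0.001], [-0.001, -0.002, -1.0]]
ft_force: [-0.2, -0.6, -0.1]
grip_width: 0.0125
```

```bash
python3 -m pendant '[[[0,0,6],0,-1],[[0,0,10],0,-1],[[0,0,15],0,-1],[[0,0,15],0,-1],[[0,0,15],0,-1],[[0,0,15],0,-1],[[0,0,12],0,-1],[[0,0,6],0,-1],[[0,0,0],0,-1],[[0,0,0],0,-1]]'
python3 - <<'E'
from h import *
im,d,p=shot('scene'); save(im[90:230,120:330],'s2.png',3)
E
```

```text
time_s: 4.78
position: [0.5532, 0.3612, 0.2033]
tool_rot: [[-0.88, -0.476, 0.0], [-0.476, 0.88, -0.002], [0.001, -0.002, -1.0]]
ft_force: [-0.2, -0.4, -3.1]
grip_width: 0.0123
```

View pics/s2.png

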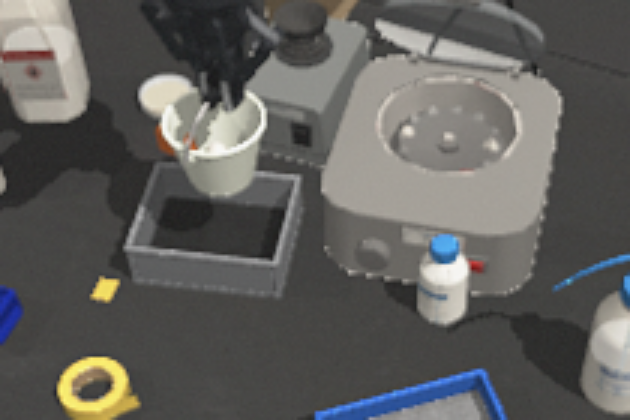

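Picture: the pail hangs level from the bail, clear of the tub. Next I carry it to the open worktop.

```bash
python3 -m pendant '[[[-4,-8,0],-0.03,-1],[[-8,-16,0],-0.07,-1],[[-10,-19,0],-0.08,-1],[[-10,-19,0],-0.08,-1],[[-10,-19,0],-0.08,-1],[[-10,-19,0],-0.08,-1],[[-10,-19,0],-0.08,-1],[[-10,-19,0],-0.08,-1],[[-10,-16,0],-0.08,-1],[[-7,-10,0],-0.05,-1],[[-3,-5,0],-0.02,-1],[[0,0,0],0,-1]]'
python3 -m pendant '[[[0,0,-10],0,-1],[[0,0,-15],0,-1],[[0,0,-15],0,-1],[[0,0,-15],0,-1],[[0,0,-12],0,-1],[[0,0,-8],0,-1],[[0,0,0],0,-1]]'
```

```text
time_s: 6.32
position: [0.4537, 0.1827, 0.2007]
tool_rot: [[-0.963, 0.268, -0.006], [0.268, 0.963, -0.001], [0.006, -0.003, -1.0]]
ft_force: [0.4, 0.1, -3.2]
grip_width: 0.0124
time_s: 7.2
position: [0.4542, 0.1847, 0.1199]
tool_rot: [[-0.965, 0.264, -0.008], [0.264, 0.965, -0.001], [0.007, -0.003, -1.0]]
ft_force: [0.0, -0.1, -2.8]
grip_width: 0.0126
```

```bash
python3 -m pendant '[[[0,0,-8],0,-1],[[0,0,-8],0,-1],[[0,0,-4],0,-1],[[0,0,-2],0,-1],[[0,0,0],0,-1]]'; python3 -m pendant '[[[0,0,-2],0,-1],[[0,0,0],0,-1]]'
```

```text
time_s: 7.82
position: [0.4551, 0.1846, 0.0976]
tool_rot: [[-0.965, 0.264, -0.005], [0.264, 0.965, -0.001], [0.004, -0.002, -1.0]]
ft_force: [-0.1, -0.9, -0.4]
grip_width: 0.0127
time_s: 8.07
position: [0.456, 0.1841, 0.0976]
tool_rot: [[-0.965, 0.263, -0.001], [0.263, 0.965, -0.002], [0.001, -0.002, -1.0]]
ft_force: [-1.3, 0.5, -2.9]
grip_width: 0.0126
```

```bash
python3 -m pendant '[[[0,0,-3],0,-1],[[0,0,-3],0,-1],[[0,0,0],0,-1],[[0,0,0],0,-1]]'
```

```text
time_s: 8.57
position: [0.4585, 0.1824, 0.097]
tool_rot: [[-0.965, 0.262, 0.009], [0.262, 0.965, -0.005], [-0.01, -0.003, -1.0]]
ft_force: [-0.1, 0.3, -3.4]
grip_width: 0.0127
```

```bash
python3 - <<'E'
from h import *
s=env.observe(); print(s['q'],s['qvel'],s['ft_force'],s['wrist_torque'],s['position'])
im,d,p=shot('scene'); save(im[120:290,100:330],'s3.png',3)
E
```

```text
[  8.11647624  24.68155645  95.09428366  -0.43733215  59.7788281
 -66.45517898] [ 0.03608778 -0.17390647  0.2300347  -0.04767604  0.39288408 -0.06866536] [-0.07313507  0.26196733 -3.41636249] [-0.05778174 -0.01837299  0.02233434] [0.45846506 0.18235714 0.09703386]
```

View pics/s3.png

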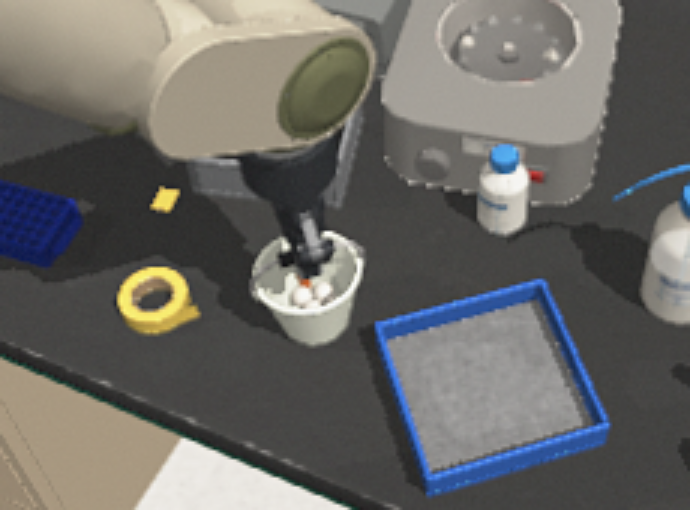

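```bash
python3 -c "
from h import *
s=env.observe();print(s['joint_efforts'],s['ft_force'])"; python3 -m pendant '[[[0,0,-6],0,-1]]';python3 -c "
from h import *
s=env.observe();print(s['joint_efforts'],s['ft_force'],s['q'])
im,d,p=shot('top');save(im,'t4.png');X=cloud(d,p);V=im.min(2);q=X[(d>0)&(V>120)&(abs(X[...,2]-.065)<.03)&(np.hypot(X[...,0]-.46,X[...,1]-.19)<.07)];print(len(q),np.percentile(q,[2,50,98],0))
im,d,p=shot('scene');X=cloud(d,p);V=im.min(2);q=X[(d>0)&(V>120)&(X[...,2]>.0)&(np.hypot(X[...,0]-.46,X[...,1]-.19)<.07)];print(len(q),np.percentile(q,[2,50,98],0))
"
```

```text
[-6.47628168e-02 -4.34041214e+01 -1.82569438e+01  1.92457106e-02
 -6.08458207e-02  3.94450453e-04] [-0.0041501  -0.03865811 -2.57301757]
time_s: 8.75
position: [0.46, 0.1821, 0.0935]
tool_rot: [[-0.965, 0.262, 0.014], [0.262, 0.965, -0.006], [-0.015, -0.002, -1.0]]
ft_force: [-11.4, -10.5, 51.0]
grip_width: 0.0123
[  1.66728605 -21.42851114 -11.08306915   1.22185975  -2.22161338
  -0.06146173] [-11.35665834 -10.50744796  51.01970802] [  8.10271811  24.99512682  95.30239417  -0.53886274  58.98246166
 -66.44211926]
105 [[0.4858416  0.16653881 0.03701246]
 [0.49886935 0.20285875 0.06612003]
 [0.50732599 0.23118739 0.07543789]]
2024 [[0.40009343 0.12297927 0.00854732]
 [0.45094197 0.19316021 0.38652899]
 [0.50087696 0.23326824 0.42507495]]
```

```bash
python3 -m pendant '[[[0,0,2],0,-1],[[0,0,0],0,-1]]'; python3 -m pendant '[[[0,0,0],0,-0.3],[[0,0,0],0,-0.1],[[0,0,0],0,0.2],[[0,0,0],0,0.2],[[0,0,0],0,0.2]]'
```

```text
time_s: 9.1
position: [0.46, 0.1821, 0.0956]
tool_rot: [[-0.965, 0.262, 0.014], [0.262, 0.965, -0.006], [-0.015, -0.002, -1.0]]
ft_force: [0.2, 0.3, -3.0]
grip_width: 0.0125
time_s: 9.72
position: [0.4601, 0.1824, 0.0948]
tool_rot: [[-0.965, 0.262, 0.013], [0.262, 0.965, -0.006], [-0.014, -0.002, -1.0]]
ft_force: [0.1, -0.3, -0.3]
grip_width: 0.0511
```

```bash
python3 -m pendant '[[[0,0,15],0,0.2],[[0,0,25],0,0.2],[[0,0,25],0,0.2],[[0,0,25],0,0.2],[[0,20,25],-0.15,0.2],[[0,20,25],-0.16,0.2],[[0,20,0],-0.16,0.2],[[0,20,0],-0.16,0.2],[[0,10,0],-0.16,0.2],[[0,0,0],-0.16,0.2],[[0,0,0],-0.16,0.2],[[0,0,0],0,0.2]]'; python3 - <<'E'
from h import *
s=env.observe(); im,d,p=shot('wrist'); save(im,'w5.png'); np.savez('w5.npz',im=im,d=d)
print(s['q'],np.degrees(np.arctan2(s['tool_rot'][1,1],s['tool_rot'][0,1])))
E
```

```text
time_s: 11.22
position: [0.4588, 0.2753, 0.2395]
tool_rot: [[-0.16, 0.987, 0.002], [0.987, 0.16, -0.012], [-0.012, -0.0, -1.0]]
ft_force: [0.6, -0.0, 0.4]
grip_width: 0.0513
[18.6214035  20.09572125 75.63077925 -0.70527239 84.40655238  9.47206383] 9.218796998850388
```

View pics/w5.png

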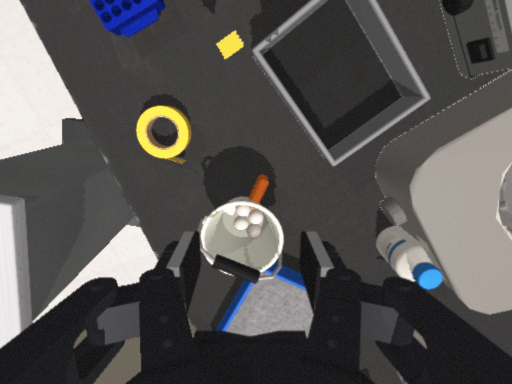

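Wrist view: the pail stands upright and the four balls are inside at (248,220). The lug is at (260,187), pointing away from the tray, and the bail leans towards the tray at (235,268).

```bash
python3 - <<'E'
from h import *
z=np.load('w5.npz'); im,d=z['im'],z['d']; p=P('wrist'); X=cloud(d,p); hsv=cv2.cvtColor(im,cv2.COLOR_RGB2HSV); H,S,V=[hsv[...,i].astype(int) for i in range(3)]
m=((H<14)&(S>140)&(V>80)&(d>0)); m[:150]=0; m[240:]=0; m[:,:200]=0;m[:,320:]=0
ys,xs=np.where(m); q=X[m]; print('lug',len(q),np.percentile(q,[5,50,95],0))
w=onz(p,np.c_[xs,ys],.036); print(cv2.minAreaRect((w[:,:2]*1000).astype(np.float32)))
k=(q[:,2]>.028); print('top part',k.sum(),cv2.minAreaRect((q[k][:,:2]*1000).astype(np.float32)))
m=(d>0)&(X[...,2]>.06)&(X[...,2]<.08)&(V>110)&(S<80)&(np.hypot(X[...,0]-.46,X[...,1]-.19)<.08); q=X[m]
(c,r)=cv2.minEnclosingCircle((q[:,:2]*1000).astype(np.float32)); print('rim',len(q),c,r,np.percentile(q[:,2],[5,50,95]))
m=(d>0)&(V<60)&(X[...,2]>.09)&(X[...,2]<.14)&(np.hypot(X[...,0]-.46,X[...,1]-.17)<.06); q=X[m]; print('grip',len(q),np.median(q,0) if len(q) else '',cv2.minAreaRect((q[:,:2]*1000).astype(np.float32)) if len(q) else '')
E
```

```text
lug 347 [[ 0.4666791   0.23083255 -0.00142044]
 [ 0.47445198  0.24589666  0.03234907]
 [ 0.48285213  0.25882714  0.03465755]]
((473.0888977050781, 244.38665771484375), (43.18006134033203, 15.636571884155273), 74.41670989990234)
top part 239 ((473.90045166015625, 240.63076782226562), (37.88435745239258, 11.987997055053711), 74.45516967773438)
rim 1016 (462.0277099609375, 194.14401245117188) 50.574153900146484 [0.06150364 0.06817593 0.06999012]
grip 594 [0.45951401 0.18566126 0.11745923] ((459.2359313964844, 183.60650634765625), (13.717521667480469, 47.636226654052734), 75.39210510253906)
```

```bash
python3 -m pendant '[[[5,-6,-10],-0.12,0.2],[[6,-7,-25],-0.12,0.2],[[5,-6,-30],-0.12,0.2],[[2,-3,-25],-0.05,0.2],[[0,0,-25],0,0.2],[[0,0,-20],0,0.2],[[0,0,-10],0,0.2],[[0,0,0],0,0.2],[[0,0,0],0,0.2]]'; python3 -c "
from h import *
s=env.observe();print(s['position'],np.degrees(np.arctan2(s['tool_rot'][1,1],s['tool_rot'][0,1])))"
```

```text
time_s: 12.4
position: [0.4781, 0.2522, 0.092]
tool_rot: [[0.234, 0.972, 0.001], [0.972, -0.234, -0.012], [-0.011, 0.004, -1.0]]
ft_force: [-0.1, 0.3, 0.3]
grip_width: 0.0512
[0.47811881 0.25219804 0.09195956] -13.51047822897419
```

```bash
python3 -m pendant '[[[-1,2,-12],-0.035,0.2],[[0,0,-15],0,0.2],[[0,0,-15],0,0.2],[[0,0,-12],0,0.2],[[0,0,-8],0,0.2],[[0,0,-4],0,0.2],[[0,0,0],0,0.2],[[0,0,0],0,0.2]]'; python3 -c "
from h import *
s=env.observe();print(s['position'],np.degrees(np.arctan2(s['tool_rot'][1,1],s['tool_rot'][0,1])))"
```

```text
time_s: 13.4
position: [0.479, 0.2547, 0.0258]
tool_rot: [[0.264, 0.964, 0.007], [0.964, -0.264, -0.01], [-0.008, 0.009, -1.0]]
ft_force: [-0.6, 1.0, -0.6]
grip_width: 0.0515
[0.47898673 0.25468456 0.02582154] -15.322269862284667
```

```bash
python3 -m pendant '[[[-1.5,-1.5,-8],0,0.2],[[0,0,-6],0,0.2],[[0,0,-2],0,0.2],[[0,0,0],0,0.2]]'; python3 -m pendant '[[[0,0,0],0,-0.2],[[0,0,0],0,-0.5],[[0,0,0],0,-0.7],[[0,0,0],0,-1],[[0,0,0],0,-1],[[0,0,0],0,-1]]' 20;  python3 -c "
from h import *
im,d,p=shot('scene'); save(im[130:270,110:310],'s6.png',3)"
```

```text
time_s: 13.9
position: [0.4775, 0.2531, 0.009]
tool_rot: [[0.264, 0.964, 0.007], [0.964, -0.264, -0.01], [-0.007, 0.01, -1.0]]
ft_force: [0.1, 0.4, 0.5]
grip_width: 0.0509
time_s: 14.65
position: [0.4779, 0.2531, 0.0095]
tool_rot: [[0.264, 0.964, 0.009], [0.964, -0.264, -0.01], [-0.007, 0.011, -1.0]]
ft_force: [0.5, -0.0, -0.4]
grip_width: 0.0116
```

View pics/s6.png

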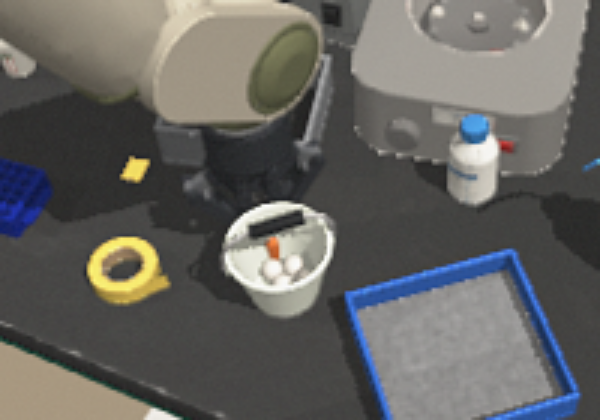

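```bash
python3 -m pendant '[[[0,0,0],0,-1],[[0,0,0],0,-1],[[0,0,4],0,-1],[[0,0,6],0,-1],[[0,0,8],0,-1],[[0,0,8],0,-1],[[0,0,4],0,-1],[[0,0,0],0,-1],[[0,0,0],0,-1]]' 100;  python3 -c "
from h import *
s=env.observe();print(s['wrist_torque'])
im,d,p=shot('scene'); save(im[130:270,110:310],'s7.png',3)
X=cloud(d,p);V=im.min(2);q=X[(d>0)&(V>110)&(X[...,2]>.0)&(X[...,2]<.13)&(np.hypot(X[...,0]-.46,X[...,1]-.19)<.06)];a=(q[:,:2]-[.4608,.1935])@[.267,.964]
for lo in range(-60,60,15):
  k=(a*1000>lo)&(a*1000<lo+15)
  if k.sum()>3: print(lo,k.sum(),np.percentile(q[k][:,2],[2,98]))
"
```

```text
time_s: 15.82
position: [0.4772, 0.2532, 0.0412]
tool_rot: [[0.265, 0.964, 0.007], [0.964, -0.265, -0.009], [-0.007, 0.009, -1.0]]
ft_force: [-1.3, -0.5, -3.6]
grip_width: 0.0098
[ 0.19466683 -0.05275427  0.03882818]
-60 51 [0.0828478  0.10364979]
-45 180 [0.03441836 0.10184851]
-30 46 [0.03289595 0.1029674 ]
-15 105 [0.0455949  0.12641259]
0 207 [0.03388757 0.10060218]
15 234 [0.03387093 0.10259444]
30 96 [0.0621128  0.10370193]
```

View pics/s7.png

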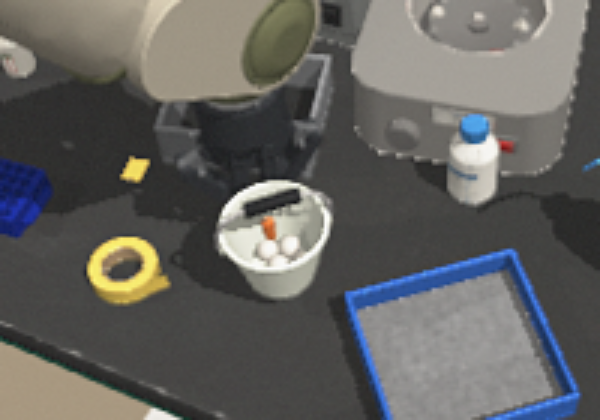

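Held level by the lug at 100 N. Next I carry it over the tray edge.

```bash
python3 -m pendant '[[[0,0,8],0,-1],[[0,0,12],0,-1],[[4,-8,14],0,-1],[[8,-14,14],0,-1],[[9,-17,14],0,-1],[[9,-17,12],0,-1],[[9,-17,8],0,-1],[[9,-17,4],0,-1],[[9,-17,0],0,-1],[[8,-13,0],0,-1],[[5,-8,0],0,-1],[[0,0,0],0,-1]]';  python3 -m pendant '[[[0,0,0],0,-1],[[0,0,0],0,-1]]'
```

```text
time_s: 17.38
position: [0.551, 0.1163, 0.1334]
tool_rot: [[0.265, 0.964, 0.007], [0.964, -0.265, -0.009], [-0.007, 0.009, -1.0]]
ft_force: [-0.2, 0.4, -3.4]
grip_width: 0.0101
time_s: 17.62
position: [0.5505, 0.1171, 0.1331]
tool_rot: [[0.264, 0.964, 0.006], [0.964, -0.264, -0.009], [-0.007, 0.008, -1.0]]
ft_force: [0.4, 0.3, -4.2]
grip_width: 0.0099
```

```bash
python3 -m pendant '[[[6,-9,0],0,-1],[[4,-7,0],0,-1],[[0,0,0],0,-1],[[0,0,0],0,-1]]';  python3 -m pendant '[[[0,0,0],0,-1],[[0,0,0],0,-1],[[0,0,0],0,-1],[[0,0,0],0,-1]]' 20; python3 -c "
from h import *
s=env.observe();print(s['wrist_torque'])"
```

```text
time_s: 18.12
position: [0.5611, 0.1003, 0.1332]
tool_rot: [[0.264, 0.965, 0.006], [0.965, -0.264, -0.009], [-0.007, 0.008, -1.0]]
ft_force: [0.3, 0.2, -3.3]
grip_width: 0.0104
time_s: 18.62
position: [0.5609, 0.1007, 0.1332]
tool_rot: [[0.263, 0.965, 0.006], [0.965, -0.263, -0.009], [-0.007, 0.008, -1.0]]
ft_force: [-0.4, 0.1, -4.1]
grip_width: 0.0102
[ 0.24570227 -0.02630008  0.01589673]
```

```bash
t(){ python3 -c "
from h import *
s=env.observe();print(s['wrist_torque'],s['ft_force'])"; }; python3 -m pendant '[[[0,0,0],0,-0.8],[[0,0,0],0,-0.8]]' 20;t; python3 -m pendant '[[[0,0,0],0,-0.77],[[0,0,0],0,-0.77]]';t;  python3 -m pendant '[[[0,0,0],0,-0.75],[[0,0,0],0,-0.75]]';t
```

```text
time_s: 18.88
position: [0.5609, 0.1007, 0.1332]
tool_rot: [[0.263, 0.965, 0.006], [0.965, -0.263, -0.009], [-0.007, 0.008, -1.0]]
ft_force: [1.3, -0.0, -1.3]
grip_width: 0.0102
[ 0.21209564 -0.07928958  0.02893955] [ 1.34587784e+00 -6.54442028e-04 -1.29200459e+00]
time_s: 19.12
position: [0.5609, 0.1007, 0.1332]
tool_rot: [[0.263, 0.965, 0.006], [0.965, -0.263, -0.009], [-0.007, 0.008, -1.0]]
ft_force: [0.5, 1.1, -2.8]
grip_width: 0.0102
[ 0.21022135 -0.03908908  0.02196761] [ 0.54169489  1.1058517  -2.81154201]
time_s: 19.38
position: [0.5609, 0.1007, 0.1332]
tool_rot: [[0.263, 0.965, 0.006], [0.965, -0.263, -0.009], [-0.007, 0.008, -1.0]]
ft_force: [0.4, 0.0, -3.3]
grip_width: 0.0108
[ 0.22120917 -0.07525463 -0.003215  ] [ 0.37147075  0.04374884 -3.25727389]
```

```bash
t(){ python3 -c "
from h import *
s=env.observe();print(s['wrist_torque'],s['ft_force'])"; }; for v in 1; do python3 -m pendant '[[[0,0,0],0,-0.74],[[0,0,0],0,-0.74]]' | grep grip;t; python3 -m pendant '[[[0,0,0],0,-0.733],[[0,0,0],0,-0.733]]'| grep grip;t;  python3 -m pendant '[[[0,0,0],0,-0.727],[[0,0,0],0,-0.727]]'| grep grip;t; done
```

```text
grip_width: 0.011
[ 0.21148858 -0.01267077 -0.06251023] [ 0.44207575 -0.45331091 -3.95940303]
grip_width: 0.0116
[ 0.20541997 -0.05414301 -0.03683493] [-0.34574047 -0.5834893  -2.7436583 ]
grip_width: 0.0114
[ 0.08653587 -0.05033121 -0.03513865] [ 0.40257659 -1.16869841 -2.83708873]
```

```bash
python3 -m pendant '[[[0,0,0],0,-0.727],[[0,0,0],0,-0.75],[[0,0,0],0,-0.75]]'; python3 -c "
from h import *
s=env.observe();print(s['wrist_torque'],s['ft_force'])
im,d,p=shot('scene'); save(im[150:300,170:370],'s8.png',3)"
```

```text
time_s: 20.5
position: [0.5608, 0.1007, 0.1332]
tool_rot: [[0.263, 0.965, 0.006], [0.965, -0.263, -0.009], [-0.007, 0.008, -1.0]]
ft_force: [0.2, -0.4, -3.1]
grip_width: 0.0114
[ 0.12607025 -0.1016321  -0.01298902] [ 0.19055496 -0.44708812 -3.10114012]
```

View pics/s8.png

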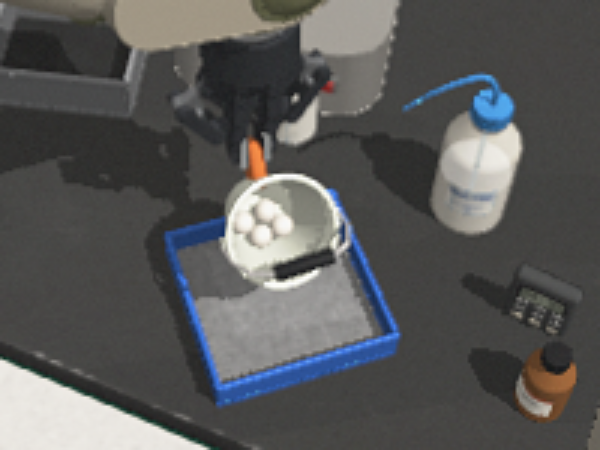

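Picture: the pail has pivoted in the pads to about 50°, mouth over the tray, and the balls are still inside. I keep easing the grip.

```bash
t(){ python3 -c "
from h import *
s=env.observe();print(s['wrist_torque'][0],s['ft_force'][2])"; }; python3 -m pendant '[[[0,0,0],0,-0.727],[[0,0,0],0,-0.723],[[0,0,0],0,-0.723]]' | grep grip;t; python3 -m pendant '[[[0,0,0],0,-0.72],[[0,0,0],0,-0.72]]'| grep grip;t;python3 -m pendant '[[[0,0,0],0,-0.72],[[0,0,0],0,-0.75],[[0,0,0],0,-0.75]]'| grep grip;t
```

```text
grip_width: 0.0121
0.14640152144084617 -3.816072977180478
grip_width: 0.0119
-0.015275768361118713 -0.8790589510366374
grip_width: 0.0111
-0.06395900292186456 -1.8691584775799073
```

```bash
python3 -m pendant '[[[0,0,0],0,-1],[[0,0,0],0,-1],[[0,0,0],0,-1]]' 40; python3 -c "
from h import *
s=env.observe();print(s['wrist_torque'],s['ft_force'])
im,d,p=shot('scene'); save(im[150:300,170:370],'s9.png',3)
X=cloud(d,p);V=im.min(2);q=X[(d>0)&(V>120)&(np.hypot(X[...,0]-.55,X[...,1]-.05)<.12)&(X[...,2]>.03)&(X[...,2]<.2)];a=(q[:,:2]-[.5608,.1007])@[-.267,-.964]
for lo in range(-60,120,15):
  k=(a*1000>lo)&(a*1000<lo+15)
  if k.sum()>3: print(lo,k.sum(),np.percentile(q[k][:,2],[2,98]))
"
```

```text
time_s: 21.92
position: [0.5612, 0.1005, 0.1339]
tool_rot: [[0.263, 0.965, 0.008], [0.965, -0.263, -0.01], [-0.007, 0.01, -1.0]]
ft_force: [-0.1, -0.2, -1.1]
grip_width: 0.0102
[-0.03054912  0.06055371  0.00555448] [-0.11572322 -0.18776043 -1.13165307]
-30 46 [0.07843104 0.10203628]
-15 87 [0.06228532 0.10440697]
0 221 [0.03070305 0.16590948]
15 232 [0.03036894 0.10626062]
30 185 [0.04497561 0.10774079]
45 21 [0.03311227 0.04947381]
60 27 [0.03074195 0.03862019]
```

View pics/s9.png

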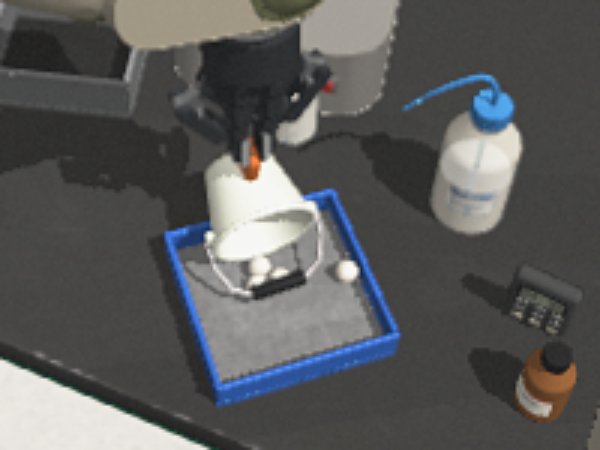

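Picture: the pail is tipped past 90°, held by the lug, and the balls are on the mat at about (260,266), (280,275) and (347,270). To stand it up I will hook its rim on the tray's left wall and pull back and down in an arc, so that it pivots in the pads.

```bash
python3 -m pendant '[[[0,0,12],0,-1],[[-8,3,5],0,-1],[[-9,3,0],0,-1],[[-3,0,-8],0,-1],[[0,0,-12],0,-1],[[0,0,-10],0,-1],[[0,0,-4],0,-1],[[0,0,0],0,-1]]' 20
python3 -c "
from h import *
s=env.observe();print(s['wrist_torque'],s['ft_force'])"
```

```text
time_s: 22.98
position: [0.5491, 0.1051, 0.1315]
tool_rot: [[0.263, 0.964, 0.044], [0.965, -0.262, -0.014], [-0.002, 0.046, -0.999]]
ft_force: [0.7, -0.5, -1.8]
grip_width: 0.0102
[-0.11274693 -0.33582112 -0.03809748] [ 0.67070296 -0.51482604 -1.79679349]
```

```bash
cat > prof.py <<'E'
from h import *
s=env.observe();print('q',s['q'].round(1),'tau',s['wrist_torque'].round(2),'F',s['ft_force'].round(1),'pos',s['position'].round(4),'eff',s['joint_efforts'].round(1))
im,d,p=shot('scene');X=cloud(d,p);V=im.min(2);S=im.max(2).astype(int)-V
o=s['position'];f=-s['tool_rot'][:2,0]
q=X[(d>0)&(V>110)&(S<60)&(X[...,2]>.005)&(X[...,2]<.19)]; v=q[:,:2]-o[:2]; a=v@f*1e3; b=(v@[-f[1],f[0]])*1e3
for lo in range(-45,140,15):
  k=(a>lo)&(a<=lo+15)&(abs(b)<60)
  if k.sum()>3: print(lo,k.sum(),'z',(np.percentile(q[k][:,2],[2,50,98])*1e3).round(),'lat',np.percentile(b[k],[2,98]).round())
E
python3 prof.py
```

```text
q [-0.9 27.  83.6 -0.8 66.9 14.6] tau [-0.11 -0.34 -0.04] F [ 0.7 -0.5 -1.8] pos [0.5491 0.1051 0.1315] eff [ -0.1 -48.9 -21.8   0.   -0.2   0. ]
-30 43 z [ 81.  95. 102.] lat [-33.  23.]
-15 95 z [ 29.  95. 105.] lat [-37.  29.]
0 293 z [  7.  81. 164.] lat [-41.  50.]
15 452 z [  6.  34. 106.] lat [-52.  51.]
30 339 z [  6.  56. 107.] lat [-52.  56.]
45 142 z [ 5.  8. 50.] lat [-56.  59.]
60 190 z [ 5.  7. 38.] lat [-56.  56.]
75 195 z [ 5.  7. 10.] lat [-55.  57.]
90 215 z [ 5.  7. 11.] lat [-58.  58.]
105 205 z [ 5.  7. 11.] lat [-57.  58.]
120 136 z [ 5.  7. 11.] lat [-57.  58.]
```

The descent was blocked, probably by a ball or the bail under the pail, so I will use the taller tub wall instead. First I measure the tub precisely and raise the pail.

```bash
python3 -m pendant '[[[0,0,15],0,-1],[[0,0,25],0,-1],[[0,0,25],0,-1],[[0,0,10],0,-1],[[0,0,0],0,-1]]' 40; python3 - <<'E'
from h import *
for n in('top','scene'):
    z=np.load(n+'0.npz'); im,d=z['im'],z['d']; p=P(n); X=cloud(d,p)
    m=(d>0)&(X[...,2]>.042)&(X[...,2]<.058)&(np.hypot(X[...,0]-.537,X[...,1]-.386)<.105)&(np.hypot(X[...,0]-.5445,X[...,1]-.3735)>.056)
    k,l,st,_=cv2.connectedComponentsWithStats(m.astype(np.uint8),connectivity=8)
    for i in range(1,k):
        if st[i,4]>30: print(n,st[i],cv2.minAreaRect((X[l==i][:,:2]*1000).astype(np.float32)))
# balls in tray: white blobs in top view now
im,d,p=shot('top'); X=cloud(d,p); V=im.min(2); m=(d>0)&(V>150)&(X[...,2]>.01)&(X[...,2]<.045)&(np.hypot(X[...,0]-.543,X[...,1]-.036)<.12)
k,l,st,ce=cv2.connectedComponentsWithStats(m.astype(np.uint8))
for i in range(1,k):
    if st[i,4]>3: print('white',st[i,4],ce[i],onz(p,[ce[i]],.018)[0])
E
python3 prof.py | head -6
```

```text
time_s: 23.65
position: [0.5486, 0.1051, 0.2066]
tool_rot: [[0.263, 0.964, 0.039], [0.965, -0.263, -0.014], [-0.003, 0.041, -0.999]]
ft_force: [-0.6, 0.5, -3.3]
grip_width: 0.0102
top [137 189  68  70 458] ((535.9331665039062, 386.5980224609375), (123.14888763427734, 155.01698303222656), 46.68735885620117)
scene [161 144  59  36 371] ((535.6503295898438, 382.99749755859375), (125.9387435913086, 153.48211669921875), 47.13115310668945)
white 6 [301.  196.5] [0.61148941 0.0217524  0.018     ]
q [-0.9 22.9 77.  -0.8 77.9 14.4] tau [-0.04  0.05  0.05] F [ 0.7  0.2 -2.9] pos [0.5484 0.1051 0.2061] eff [  0.  -47.1 -23.6  -0.   -0.1  -0. ]
-30 53 z [154. 168. 177.] lat [-35.  24.]
-15 188 z [  6. 112. 179.] lat [-51.  47.]
0 323 z [  7. 113. 179.] lat [-41.  53.]
15 517 z [  6. 107. 180.] lat [-52.  55.]
30 373 z [  5. 128. 182.] lat [-53.  55.]
```

```bash
python3 -c "
from h import *
print([env.observe()['ft_force'][2].round(2)])
a,_,_=shot('scene'); b,_,_=shot('top')
A=cv2.resize(a[150:300,170:370],None,fx=2.6,fy=2.6); B=cv2.resize(b[170:270,240:350],None,fx=2.6,fy=2.6)
c=np.zeros((A.shape[0],A.shape[1]+B.shape[1],3),np.uint8); c[:,:A.shape[1]]=A; c[:B.shape[0],A.shape[1]:]=B; save(c,'s11.png')"
```

```text
[np.float64(-2.75)]
```

View pics/s11.png

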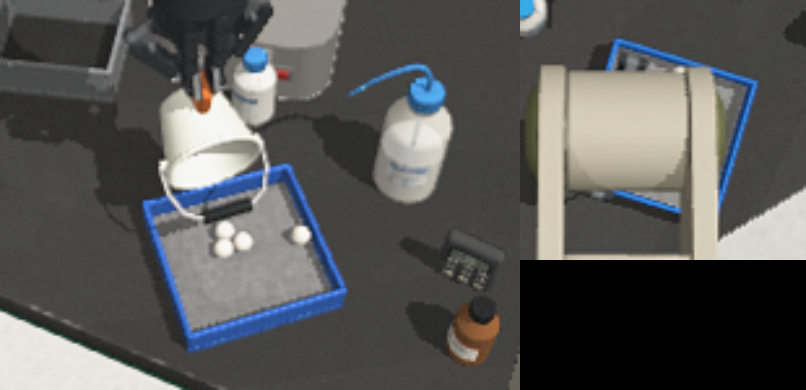

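Picture: all four balls, (225,231), (223,247), (243,241) and (300,235), are in the tray. The pail is empty and hanging. I carry it to the tub wall while turning about +152°.

```bash
python3 -m pendant '[[[-12,10,8],0.05,-1],[[-14,12,6],0.1,-1],[[-14,12,0],0.12,-1],[[-14,12,0],0.12,-1],[[-14,12,0],0.12,-1],[[-14,12,0],0.12,-1],[[-10,12,0],0.12,-1],[[0,12,0],0.12,-1],[[0,12,0],0.12,-1],[[0,12,0],0.12,-1],[[0,12,0],0.12,-1],[[0,12,0],0.12,-1]]'; python3 -m pendant '[[[0,12,0],0.12,-1],[[0,12,0],0.12,-1],[[0,12,0],0.12,-1],[[0,12,0],0.12,-1],[[0,12,0],0.12,-1],[[0,10,0],0.12,-1],[[0,8,0],0.12,-1],[[0,6,0],0.12,-1],[[0,0,0],0.1,-1],[[0,0,0],0.05,-1],[[0,0,0],0,-1]]'; python3 -c "
from h import *
s=env.observe();t=s['tool_rot'];print(s['q'],np.degrees(np.arctan2(-t[1,0],-t[0,0])))"
```

```text
time_s: 25.35
position: [0.4423, 0.2565, 0.2223]
tool_rot: [[-0.915, 0.403, 0.017], [0.403, 0.915, 0.032], [-0.002, 0.036, -0.999]]
ft_force: [-0.4, -0.2, -1.8]
grip_width: 0.01
time_s: 26.72
position: [0.4309, 0.3476, 0.2251]
tool_rot: [[-0.723, -0.69, -0.026], [-0.69, 0.723, 0.027], [0.0, 0.038, -0.999]]
ft_force: [0.6, 0.3, -1.2]
grip_width: 0.0101
[  25.64819128   22.52794368   74.2703853     2.08760574   83.88908765
 -108.25325249] 43.66687603962545
```

```bash
python3 -m pendant '[[[12,2,0],0.02,-1],[[18,3,0],0.03,-1],[[18,3,0],0,-1],[[18,3,0],0,-1],[[10,2,0],0,-1],[[4,1,0],0,-1],[[0,0,0],0,-1],[[0,0,0],0,-1]]'; python3 prof.py
```

```text
time_s: 27.72
position: [0.5143, 0.3626, 0.2252]
tool_rot: [[-0.685, -0.728, -0.028], [-0.729, 0.684, 0.026], [0.0, 0.038, -0.999]]
ft_force: [-0.4, 0.1, -1.7]
grip_width: 0.0104
q [  23.6   30.4   60.9    2.    89.6 -113.2] tau [-0.03 -0.06 -0.04] F [-0.4  0.1 -1.7] pos [0.5143 0.3626 0.2252] eff [ -0.2 -54.4 -24.6   0.1   0.   -0. ]
-45 358 z [ 49. 166. 189.] lat [-40.  33.]
-30 103 z [ 47. 163. 189.] lat [-56.  55.]
-15 61 z [148. 177. 190.] lat [-39.  31.]
0 81 z [145. 174. 189.] lat [-49.  43.]
15 95 z [125. 173. 189.] lat [-51.  46.]
30 22 z [142. 183. 189.] lat [-52.  40.]
60 5 z [6. 9. 9.] lat [35. 47.]
75 43 z [ 6. 49. 53.] lat [-58.  56.]
135 5 z [48. 57. 79.] lat [-56. -11.]
```

```bash
python3 -m pendant '[[[0,0,-10],0,-1],[[0,0,-16],0,-1],[[0,0,-16],0,-1],[[0,0,-16],0,-1],[[0,0,-12],0,-1],[[0,0,-8],0,-1],[[0,0,-4],0,-1],[[0,0,0],0,-1]]' 20; python3 prof.py
```

```text
time_s: 28.78
position: [0.5167, 0.3651, 0.1463]
tool_rot: [[-0.684, -0.73, -0.012], [-0.729, 0.683, 0.035], [-0.017, 0.033, -0.999]]
ft_force: [-0.0, -0.6, -2.7]
grip_width: 0.0096
q [  23.7   33.6   68.4    2.2   77.8 -113.7] tau [-0.07 -0.   -0.02] F [-0.  -0.6 -2.7] pos [0.5167 0.3651 0.1463] eff [  0.1 -56.6 -23.5   0.2  -0.2  -0. ]
-45 368 z [ 46.  87. 117.] lat [-50.  47.]
-30 111 z [ 76. 111. 172.] lat [-36.  25.]
-15 111 z [ 74. 111. 175.] lat [-39.  30.]
0 115 z [ 57. 105. 120.] lat [-47.  37.]
15 124 z [ 27. 104. 121.] lat [-51.  45.]
30 37 z [ 46. 111. 124.] lat [-52.  38.]
75 28 z [ 8. 49. 54.] lat [-56.  12.]
```

```bash
python3 -m pendant '[[[0,0,-8],0,-1],[[0,0,-8],0,-1]]'; python3 -m pendant '[[[0,0,0],0,-1]]'; python3 prof.py
```

```text
time_s: 29.08
position: [0.5239, 0.3693, 0.1409]
tool_rot: [[-0.683, -0.73, 0.015], [-0.729, 0.683, 0.05], [-0.047, 0.023, -0.999]]
ft_force: [5.2, 5.3, 31.7]
grip_width: 0.0103
time_s: 29.2
position: [0.5246, 0.3696, 0.142]
tool_rot: [[-0.683, -0.73, 0.018], [-0.729, 0.683, 0.051], [-0.05, 0.022, -0.999]]
ft_force: [-0.9, 0.7, -2.6]
grip_width: 0.0105
q [  23.7   33.9   68.7    2.3   75.3 -113.7] tau [-0.12  0.11  0.03] F [-0.9  0.7 -2.6] pos [0.5246 0.3696 0.142 ] eff [ -0.  -57.5 -23.8   0.1  -0.2  -0. ]
-45 325 z [ 48.  90. 114.] lat [-49.  45.]
-30 102 z [ 72. 108. 174.] lat [-34.  27.]
-15 119 z [ 65. 108. 173.] lat [-38.  31.]
0 127 z [  7.  99. 115.] lat [-48.  47.]
15 103 z [  8. 100. 114.] lat [-45.  47.]
30 28 z [ 30. 109. 115.] lat [-40.  38.]
60 25 z [ 6. 48. 53.] lat [-56.  17.]
75 9 z [47. 50. 52.] lat [-57. -27.]
135 48 z [10. 80. 91.] lat [-59. -21.]
```

```bash
python3 -m pendant '[[[-8,-8.5,0],0,-1],[[-8,-8.5,0],0,-1],[[-3,-3,-4],0,-1],[[0,0,-6],0,-1]]'; python3 -m pendant '[[[0,0,-5],0,-1]]'; python3 -m pendant '[[[0,0,0],0,-1]]'; python3 prof.py
```

```text
time_s: 29.75
position: [0.5147, 0.3559, 0.144]
tool_rot: [[-0.681, -0.73, 0.054], [-0.726, 0.684, 0.075], [-0.092, 0.012, -0.996]]
ft_force: [1.4, 4.4, 33.8]
grip_width: 0.01
time_s: 29.88
position: [0.5168, 0.3572, 0.1434]
tool_rot: [[-0.681, -0.73, 0.063], [-0.726, 0.684, 0.08], [-0.102, 0.008, -0.995]]
ft_force: [-1.3, 1.2, 24.0]
grip_width: 0.01
time_s: 30.0
position: [0.5166, 0.3571, 0.1441]
tool_rot: [[-0.68, -0.73, 0.064], [-0.726, 0.683, 0.08], [-0.102, 0.008, -0.995]]
ft_force: [0.7, -0.1, -2.6]
grip_width: 0.0099
q [  22.7   31.2   73.6    3.    70.  -115.1] tau [ 0.03  0.07 -0.02] F [ 0.7 -0.1 -2.6] pos [0.5166 0.3571 0.1441] eff [ -0.  -54.2 -23.    0.1  -0.2   0. ]
-45 140 z [ 52.  77. 108.] lat [-26.  29.]
-30 270 z [ 47.  95. 160.] lat [-51.  49.]
-15 112 z [ 75. 110. 160.] lat [-33.  31.]
0 108 z [ 71. 109. 120.] lat [-37.  36.]
15 105 z [ 65. 103. 121.] lat [-47.  48.]
30 93 z [ 48. 107. 124.] lat [-45.  48.]
45 4 z [ 6. 32. 66.] lat [-45. -15.]
75 27 z [ 9. 49. 55.] lat [-57. -27.]
90 4 z [46. 50. 51.] lat [-56. -29.]
```

```bash
python3 -m pendant '[[[0,0,0],0,-0.74],[[0,0,-4],0,-0.735],[[0,0,-5],0,-0.735],[[0,0,-5],0,-0.735]]'; python3 prof.py
```

```text
time_s: 30.55
position: [0.5232, 0.3613, 0.1388]
tool_rot: [[-0.678, -0.729, 0.088], [-0.723, 0.684, 0.094], [-0.129, 0.0, -0.992]]
ft_force: [1.5, 6.0, 21.7]
grip_width: 0.0115
q [  22.7   31.6   73.9    3.3   67.7 -115.2] tau [ 1.07 -0.31 -0.01] F [ 1.5  6.  21.7] pos [0.5232 0.3613 0.1388] eff [ -1.7 -40.2 -13.6  -1.    1.   -0.1]
-45 332 z [ 47.  79. 109.] lat [-46.  49.]
-30 124 z [ 75. 107. 155.] lat [-30.  31.]
-15 98 z [ 66. 106. 147.] lat [-34.  33.]
0 105 z [ 61. 103. 115.] lat [-37.  37.]
15 111 z [ 15.  95. 115.] lat [-45.  51.]
30 60 z [ 67. 103. 116.] lat [-45.  48.]
75 28 z [19. 49. 54.] lat [-59. -26.]
135 23 z [34. 74. 88.] lat [-58. -32.]
```

```bash
python3 -c "
from h import *
a,_,_=shot('scene'); w,_,_=shot('wrist')
A=cv2.resize(a[85:205,130:280],None,fx=3.2,fy=3.2); B=cv2.resize(w,(310,232))
c=np.zeros((A.shape[0],790,3),np.uint8); c[:,:480]=A; c[:232,480:]=B; save(c,'s12.png')"
```

```text
(no output)
```

View pics/s12.png

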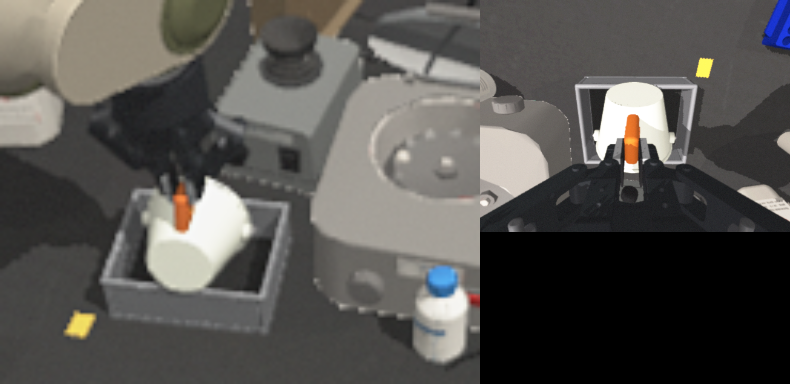

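Picture: the pail hangs mouth down-forward inside the tub with the lug up and its bottom towards the robot. The lip is right under the pinch, so pressing down has no lever. I pull back instead, so that the near tub wall pushes the lip.

```bash
python3 -m pendant '[[[0,0,3],0,-0.735],[[-6.9,-7.3,0],0,-0.735],[[-6.9,-7.3,0],0,-0.735],[[-6.9,-7.3,0],0,-0.735],[[-6.9,-7.3,0],0,-0.735],[[-6.9,-7.3,0],0,-0.735]]'; python3 prof.py;  python3 -m pendant '[[[-6.9,-7.3,-1],0,-0.735]]'; python3 prof.py | head -1
```

```text
time_s: 31.45
position: [0.4878, 0.3244, 0.1419]
tool_rot: [[-0.678, -0.729, 0.092], [-0.723, 0.684, 0.099], [-0.135, 0.001, -0.991]]
ft_force: [2.9, 0.9, -0.2]
grip_width: 0.0112
q [  20.5   26.8   82.4    3.9   63.9 -117.8] tau [ 0.38 -0.37 -0.  ] F [ 2.9  0.9 -0.2] pos [0.4878 0.3244 0.1419] eff [  0.3 -45.9 -20.2  -0.1   0.4   0.1]
-30 7 z [ 99. 162. 187.] lat [-12.  11.]
-15 280 z [ 57.  94. 138.] lat [-29.  28.]
0 122 z [ 49. 109. 121.] lat [-47.  30.]
15 111 z [ 48. 109. 127.] lat [-52.  53.]
30 80 z [ 83. 113. 129.] lat [-48.  45.]
45 61 z [ 87. 109. 132.] lat [-50.  47.]
75 7 z [ 5. 80. 82.] lat [-48. -14.]
90 10 z [ 5. 76. 80.] lat [-38. -17.]
120 42 z [ 6. 49. 53.] lat [-60. -20.]
time_s: 31.62
position: [0.4799, 0.316, 0.1407]
tool_rot: [[-0.678, -0.729, 0.091], [-0.723, 0.684, 0.099], [-0.134, 0.001, -0.991]]
ft_force: [1.9, 1.1, 1.4]
grip_width: 0.0115
q [  19.9   25.9   84.3    4.    63.1 -118.5] tau [ 0.32 -0.32 -0.04] F [1.9 1.1 1.4] pos [0.4799 0.316  0.1407] eff [  0.4 -44.7 -20.2  -0.1   0.5   0.2]
```

```bash
python3 -m pendant '[[[-3,-3.3,-7],0,-0.735],[[-4.5,-4.8,-6],0,-0.735],[[-4.8,-5,-5],0,-0.735],[[-4.8,-5,-6],0,-0.735],[[-4.8,-5,-6],0,-0.735]]'; python3 prof.py
```

```text
time_s: 32.3
position: [0.4566, 0.2905, 0.1165]
tool_rot: [[-0.677, -0.73, 0.097], [-0.723, 0.684, 0.099], [-0.139, -0.003, -0.99]]
ft_force: [-0.3, 1.0, 3.3]
grip_width: 0.0117
q [  18.1   24.5   91.6    4.4   56.8 -120.9] tau [ 0.44 -0.05  0.05] F [-0.3  1.   3.3] pos [0.4566 0.2905 0.1165] eff [ -0.3 -41.3 -18.4  -0.3   0.2   0.1]
-30 5 z [125. 136. 143.] lat [-12.   9.]
-15 9 z [117. 170. 177.] lat [-31.  11.]
0 76 z [ 74.  88. 100.] lat [-26.  26.]
15 76 z [ 56.  93. 108.] lat [-32.   9.]
30 59 z [ 68. 102. 134.] lat [-37.  -7.]
45 38 z [ 51. 104. 123.] lat [-51. -34.]
60 52 z [  7.  99. 119.] lat [-55.   5.]
75 4 z [100. 103. 104.] lat [-50. -48.]
90 7 z [102. 104. 107.] lat [-48. -42.]
105 10 z [  7. 105. 108.] lat [-42. -17.]
120 5 z [  6. 105. 107.] lat [-30. -17.]
135 4 z [ 5.  7. 10.] lat [-27. -17.]
```

```bash
python3 -m pendant '[[[-6,-6.4,-9],0,-0.735],[[-6,-6.4,-9],0,-0.735],[[-3.8,-4,-8],0,-0.735],[[-3.4,-3.6,-8],0,-0.735],[[-2.7,-2.9,-9],0,-0.735]]'; python3 prof.py; python3 -m pendant '[[[-2.7,-2.9,-8],0,-0.735],[[0,0,0],0,-1],[[0,0,0],0,-1]]'; python3 prof.py
```

```text
time_s: 32.98
position: [0.4328, 0.2652, 0.071]
tool_rot: [[-0.677, -0.73, 0.096], [-0.723, 0.684, 0.097], [-0.136, -0.003, -0.991]]
ft_force: [-0.6, -0.7, 2.4]
grip_width: 0.0111
q [  16.1   25.7   99.8    5.2   47.7 -124.1] tau [ 0.11 -0.08  0.02] F [-0.6 -0.7  2.4] pos [0.4328 0.2652 0.071 ] eff [  0.4 -40.4 -15.8   0.1   0.1   0.1]
-30 23 z [ 82. 165. 177.] lat [-58.   1.]
-15 25 z [ 73. 166. 187.] lat [-59.  10.]
15 8 z [45. 50. 80.] lat [-21.  -9.]
30 32 z [ 42.  87. 118.] lat [-30.  -9.]
45 31 z [ 46. 105. 114.] lat [-41. -27.]
60 24 z [ 82.  95. 108.] lat [-49. -39.]
75 17 z [ 87.  98. 103.] lat [-51. -39.]
90 97 z [ 46.  66. 108.] lat [-53.   6.]
105 93 z [ 64.  77. 120.] lat [-41.  12.]
time_s: 33.4
position: [0.4282, 0.2612, 0.0604]
tool_rot: [[-0.678, -0.73, 0.09], [-0.724, 0.684, 0.095], [-0.131, -0.001, -0.991]]
ft_force: [0.1, -1.4, 0.4]
grip_width: 0.0119
q [  15.8   26.4  101.2    5.4   46.1 -124.6] tau [-0.13  0.04 -0.07] F [ 0.1 -1.4  0.4] pos [0.4282 0.2612 0.0604] eff [  0.4 -40.4 -15.1   0.2  -0.3  -0.1]
-30 27 z [ 66. 152. 164.] lat [-59.  10.]
-15 23 z [ 60. 156. 175.] lat [-59. -12.]
30 29 z [ 35.  91. 109.] lat [-30. -10.]
45 34 z [ 34.  97. 107.] lat [-42. -22.]
60 28 z [ 72.  88. 100.] lat [-50. -39.]
75 10 z [80. 90. 95.] lat [-50. -39.]
90 112 z [ 34.  59. 103.] lat [-53.   8.]
105 99 z [ 57.  71. 115.] lat [-42.  11.]
```

```bash
python3 -m pendant '[[[0,0,0],0,-1],[[0,0,6],0,-1],[[0,0,10],0,-1],[[3,-6,4],0,-1],[[5,-12,0],0,-1],[[5,-14,0],0,-1],[[2,-8,0],0,-1],[[0,0,0],0,-1],[[0,0,0],0,-1]]' 60; python3 prof.py
```

```text
time_s: 34.58
position: [0.4447, 0.2184, 0.082]
tool_rot: [[-0.678, -0.73, 0.091], [-0.723, 0.684, 0.096], [-0.132, -0.001, -0.991]]
ft_force: [-0.2, -1.3, -2.2]
grip_width: 0.0105
q [  10.    23.9  100.6    5.9   49.5 -130.4] tau [-0.18  0.2   0.04] F [-0.2 -1.3 -2.2] pos [0.4447 0.2184 0.082 ] eff [ -0.3 -40.9 -16.8   0.3  -0.5  -0. ]
-30 28 z [ 95. 175. 185.] lat [-58.  10.]
-15 25 z [ 85. 176. 186.] lat [-58.  -0.]
30 19 z [ 56. 116. 131.] lat [-32. -11.]
45 35 z [ 88. 117. 128.] lat [-41. -28.]
60 28 z [ 93. 106. 120.] lat [-51. -39.]
75 15 z [ 98. 109. 115.] lat [-50. -37.]
90 86 z [ 69.  84. 124.] lat [-48.   2.]
105 85 z [ 76.  92. 134.] lat [-42.   5.]
120 4 z [19. 26. 90.] lat [-28.  -9.]
135 4 z [12. 51. 53.] lat [-30. -27.]
```

```bash
python3 -m pendant '[[[0,0,-8],0,-1],[[0,0,-12],0,-1],[[0,0,-10],0,-1],[[0,0,-5],0,-0.735],[[-1,-1,-6],0,-0.735],[[-2,-2,-6],0,-0.735],[[-2,-2,-6],0,-0.735]]' 20; python3 prof.py
```

```text
time_s: 35.5
position: [0.4388, 0.2134, 0.0265]
tool_rot: [[-0.676, -0.731, 0.092], [-0.725, 0.682, 0.095], [-0.132, -0.002, -0.991]]
ft_force: [-2.5, -2.7, 6.1]
grip_width: 0.0117
q [   9.5   29.   105.1    7.    40.  -132.6] tau [-0.14  0.13  0.04] F [-2.5 -2.7  6.1] pos [0.4388 0.2134 0.0265] eff [  0.9 -38.9 -13.3   0.3  -0.4   0.1]
-30 21 z [ 46. 123. 130.] lat [-58.  10.]
-15 21 z [ 28. 122. 145.] lat [-59.   3.]
30 27 z [45. 73. 84.] lat [-36. -19.]
45 30 z [50. 65. 82.] lat [-43. -33.]
60 26 z [39. 67. 77.] lat [-51. -37.]
75 45 z [15. 59. 88.] lat [-50.  -4.]
90 113 z [20. 46. 99.] lat [-45.  -0.]
105 12 z [ 52.  62. 103.] lat [-32. -18.]
120 11 z [38. 50. 53.] lat [-30. -18.]
135 6 z [19. 50. 53.] lat [-30. -26.]
```

```bash
python3 -m pendant '[[[-2,-2,-5],0,-0.735],[[-1,-1,-5],0,-0.735],[[-1,-1,-4],0,-0.735],[[0,0,-3],0,-0.735],[[0,0,0],0,-0.735]]'; python3 prof.py
```

```text
time_s: 36.17
position: [0.4348, 0.209, 0.0087]
tool_rot: [[-0.677, -0.731, 0.093], [-0.724, 0.683, 0.095], [-0.133, -0.003, -0.991]]
ft_force: [-1.8, -2.0, 4.0]
grip_width: 0.0115
q [   9.1   30.7  106.9    7.7   36.6 -133.8] tau [-0.07  0.07 -0.03] F [-1.8 -2.   4. ] pos [0.4348 0.209  0.0087] eff [  0.3 -39.7 -11.6   0.2  -0.5  -0. ]
-30 22 z [ 25. 107. 113.] lat [-58.  11.]
-15 14 z [  7. 105. 133.] lat [-58. -11.]
15 4 z [70. 73. 74.] lat [-31. -27.]
30 30 z [24. 59. 74.] lat [-41. -20.]
45 29 z [25. 58. 72.] lat [-47. -32.]
60 24 z [37. 68. 75.] lat [-51. -35.]
75 76 z [ 7. 53. 98.] lat [-49. -11.]
90 59 z [  7.  41. 105.] lat [-37.  -1.]
120 5 z [12. 25. 50.] lat [-27. -20.]
135 15 z [15. 51. 54.] lat [-31. -23.]
```

```bash
python3 -m pendant '[[[0,0,0],0,-0.68],[[0,0,0],0,-0.5],[[0,0,0],0,-0.3],[[0,0,0],0,-0.3],[[0,0,0],0,-0.3]]'; python3 -m pendant '[[[-1,-1,8],0,-0.3],[[-2,-2,14],0,-0.3],[[-2,-2,20],0,-0.3],[[-3,-3,30],0,-0.3],[[-3,-3,30],0,-0.3],[[-12,-25,30],0,-0.3],[[-15,-30,20],0,-0.3],[[-15,-30,10],0,-0.3],[[-15,-30,0],0,-0.3],[[0,-20,0],0,-0.3],[[0,0,0],0,-0.3],[[0,0,0],0,-0.3]]'
python3 - <<'E'
from h import *
for n in('top','scene'):
    im,d,p=shot(n); save(im,n+'_end.png',1.5); X=cloud(d,p); V=im.min(2); S=im.max(2).astype(int)-V
    m=(d>0)&(V>110)&(S<70)&(X[...,2]>.06)&(X[...,2]<.085)&(np.hypot(X[...,0]-.48,X[...,1]-.26)<.08); q=X[m]
    A=np.c_[q[:,:2],np.ones(len(q))]; c=np.linalg.lstsq(A,q[:,2],rcond=None)[0]
    print(n,'rim',len(q),cv2.minEnclosingCircle((q[:,:2]*1000).astype(np.float32)),np.percentile(q[:,2],[3,50,97]),'slope',c[:2])
    m=(d>0)&(V>140)&(S<60)&(np.hypot(X[...,0]-.543,X[...,1]-.036)<.1)&(X[...,2]>.01)&(X[...,2]<.05)
    k,l,st,ce=cv2.connectedComponentsWithStats(m.astype(np.uint8))
    for i in range(1,k):
        if st[i,4]>4:
            w=onz(p,[ce[i]],.018)[0]; v=w[:2]-[.543,.036]; print('ball',st[i,4],w.round(3),'tray',(v@[.954,-.30]).round(3),(v@[.30,.954]).round(3))
    z=np.load(n+'0.npz'); df=cv2.absdiff(im,z['im']).max(2); print('diff timer/bottle px',(df[140:190,320:390] if n=='top' else df[230:295,335:368]).__gt__(40).sum())
E
```

```text
time_s: 36.85
position: [0.4356, 0.2095, 0.0087]
tool_rot: [[-0.676, -0.731, 0.094], [-0.724, 0.683, 0.096], [-0.134, -0.003, -0.991]]
ft_force: [0.2, 0.5, 0.7]
grip_width: 0.0301
time_s: 38.35
position: [0.3625, 0.0592, 0.1854]
tool_rot: [[-0.675, -0.731, 0.105], [-0.725, 0.683, 0.093], [-0.14, -0.014, -0.99]]
ft_force: [0.1, -0.8, -0.6]
grip_width: 0.03
top rim 241 ((480.9638977050781, 260.09130859375), 50.70536422729492) [0.06086952 0.06958609 0.07690116] slope [0.02338752 0.01206219]
ball 17 [0.617 0.082 0.018] tray 0.056 0.066
ball 7 [0.608 0.047 0.018] tray 0.059 0.03
ball 34 [0.606 0.02  0.018] tray 0.065 0.004
ball 5 [0.602 0.067 0.018] tray 0.047 0.048
ball 5 [0.597 0.084 0.018] tray 0.037 0.062
ball 6 [0.582 0.093 0.018] tray 0.02 0.066
ball 12 [ 0.583 -0.02   0.018] tray 0.055 -0.042
ball 14 [0.578 0.055 0.018] tray 0.028 0.029
ball 6 [ 0.575 -0.028  0.018] tray 0.05 -0.051
ball 6 [0.573 0.103 0.018] tray 0.009 0.072
ball 6 [0.57  0.069 0.018] tray 0.016 0.039
ball 113 [0.545 0.056 0.018] tray -0.004 0.02
ball 6 [ 0.553 -0.009  0.018] tray 0.023 -0.04
ball 6 [0.527 0.039 0.018] tray -0.016 -0.002
ball 5 [0.523 0.082 0.018] tray -0.033 0.038
ball 5 [0.52  0.025 0.018] tray -0.019 -0.017
ball 9 [0.507 0.119 0.018] tray -0.059 0.068
ball 8 [0.496 0.091 0.018] tray -0.062 0.038
ball 5 [0.481 0.035 0.018] tray -0.059 -0.019
diff timer/bottle px 0
scene rim 145 ((482.0872497558594, 252.262451171875), 47.009849548339844) [0.06072332 0.0678827  0.07792441] slope [ 0.08155622 -0.04796362]
ball 124 [0.543 0.053 0.018] tray -0.005 0.016
ball 41 [0.605 0.016 0.018] tray 0.065 -0.0
diff timer/bottle px 0
```

```bash
python3 -c "
from h import *
s=env.observe();print(s['qvel'].round(2),s['time_s']); print(ticket.close_job())"
```

```text
[ 0.14  0.38  0.    0.06 -0.09 -0.2 ] 38.45
the job is handed in; nothing more can be done
None
```

The job was handed in at about 38 s. The balls are in the tray and the empty pail stands upright on the bare worktop; the system reported no verdict.

**What I did**
- I lifted the pail level out of the tub by its bail, stood it on the open worktop and let go.
- The interface only turns about the vertical, so the tool came straight down onto the orange lug instead of leaning 40°. I carried the pail level over the tray and eased the grip until it pivoted in the pads. It tipped past 90°, low over the tray.
- I first tried to right it over the tray, but the descent was blocked, probably by the bail or a ball. Instead I hooked its rim on the tub wall and pulled back and down in an arc until it was nearly upright. I then pressed it flat on the worktop, let go and backed the arm away.

**Last checks**
- **Balls:** the depth views show one ball near tray (0.065, 0.00) m and a cluster of about three balls' area near (0.00, 0.02) m. I saw all four apart in an earlier picture, but did not count them singly at the end because I had used all 12 picture views.
- **Pail:** it stands at about (0.48, 0.26), rim about 0.07 m high. The rim slope was about 0.03 from the top camera. The scene camera gave about 0.09 on partly hidden, noisy points, close to the 0.1 rad limit. I take the pail as standing flat.
- **Timer and bottle:** no pixels changed around either one in both cameras.
- **Pressing force:** while the pail or its bail touched down, the wrist force rose briefly to 51 N at most in the readings I took. This pressing left the tool leaning about 8° at the end.

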